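# Hook a slipped key out from under a fixture bridge and seat it on the stop

## Robot

A 6-joint arm with a two-finger parallel gripper is mounted at the origin on a cart in front of the work surface, level with it; the furniture and walls round the work are solid. World frame = base frame: x ahead of the robot, y to its left, z up, the work surface at z = 0. Lengths are in mm, angles in degrees, forces in N, time in s.
With the tool pointing down it reaches from about 350 to 850 mm from the base axis. Payload 8.1 kg.
Tool frame: the origin (TCP) lies midway between the tips of the shut fingers; the grasp point (between the pads) lies 19 mm behind it; z points along the fingers, y is the line along which they close (so a half turn about z gives the same grasp; the last joint's range is limited). The gripper opens to 85 mm and grips with 20 to 120 N. Pads are 22 mm wide; open, the fingers measure 114 mm over their backs; the gripper's body (76 mm by 85 mm) begins 54 mm behind the grasp point. The pads swing forward as they close: fully open they stand 13 mm farther back than shut.
Start: joints at [59.966, 7.471, 85.268, -0, 87.261, -4.893], TCP at [254.892, 543.172, 231.292] pointing down, gripper open.
Joint ranges: [-169.43, 169.43], [-51.17, 129.36], [1.28, 143.12], [-76.62, 256.62], [0, 156.53], [-152.29, 152.29]. Speed limits (degrees/s): [136.94, 136.94, 159.86, 180, 180, 180].

## Interface

Orientations are given as [roll, pitch, yaw] about the fixed x, y, z axes, in that order (R = Rz(yaw) Ry(pitch) Rx(roll)).
In Python, from bench import sense, snapshot, order, finder gives the robot as it stands.
- The arm moves only by the tool send_rows, never from a script. Its argument "steps" is a list of rows, each a list of 2 entries, a list of its own where there are three numbers: the shift along the world's x, y, z in units of 30 mm (1.0 is 30 mm), then the turn, a rotation vector about the world's x, y, z in rad. In form: [[[dx, dy, dz], [wx, wy, wz]], ...]. A call has 1 to 10 rows; each row is the pose to reach, as a shift and turn from the pose commanded when the call began; what a row does not reach only later rows make up. A row lasts 1/8 s, in which the tool goes at most 62.5 mm and 10.7 degrees, less where a joint would pass 70% of its speed; a pose out of reach is approached as far as the arm can. A call with a gripper value outside its range is refused whole. "fingers" is the closure, from 0 (fully open) to 1 (shut), set as the call begins (left out, the last holds). The fingers move at their own pace and stop on an object; "squeeze" is the grip in N (left out, the last holds). Time passes only in rows, so rows that repeat a pose let the fingers close. It gives the time, the measured TCP pose, the force, the opening and the grip force at its end, in the units of the state.
- sense(): the state, without advancing time (a new reading comes with each control period).
- snapshot(name): name is "side" or "top" or "wrist"; returns a dict with "img" (400x640x3 uint8, red, green, blue), "K" (3x3 intrinsics, pixels), "pose" (4x4, takes a point from camera to world coordinates). Camera axes: x right, y up, looking along -z (the intrinsics and any distortion apply to the point x, -y, -z); pixel columns grow to the right and rows downward; lengths in mm; the calibration is good to about 2 mm. A picture is of the moment at which its call begins. There is no depth.
- order.hand_in(): hands the job in; it is judged then, once.
Trained networks look in the newest picture that a camera, given by its name, has taken for a name from the list of things; names that differ only in an ending like _2 or _b are one class to them, and where a whole thing is asked for, a point or a joint stands for the part that bears it (a point fixed in the world has none). Each returns a list of dicts, best first, with "confidence" (0 to 1); they miss things now and then, are a little off and sometimes report something else, mostly with a low value. They report only what shows in the picture. A call takes as long as a camera call.
- finder.find_in(label, camera): "box" ([left, top, width, height] as shares, 0 to 1, of the picture: columns of its width, rows of its height, round what is visible of it).
- finder.trace(label, camera): "mask" (400x640 bool, what is visible of it) and "box" ([left, top, width, height] as shares, 0 to 1, of the picture: columns of its width, rows of its height, round what is visible of it).
- finder.pinpoint(label, camera): "at" ([column, row] as shares, 0 to 1, of the picture: columns of its width, rows of its height: a listed point, or the origin of a listed thing).
The state is a dict: "time": time; "joint_pos": joint angles; "qd": joint speeds; "joint_efforts": joint torques, N m; "tool_pos": TCP position; "tcp_rot": TCP orientation; "ft_force": force on the tool from outside, world axes, zero at the start; "wrist_torque": the same for the moment, N m; "finger_gap": finger opening in mm; "grip_force": force on a finger pad.
Only numpy, scipy, OpenCV 4.12 (cv2) and the standard library are available. Lean on these libraries where they do the work, as an engineer would, in place of code of your own. Each camera call takes 0.05 s, during which the arm holds its last target. There are 200 camera calls.

## Task

The small steel key has slid back under the bridge of the slot fixture, where no finger reaches. Take the hooked pick out of its rest, reach over the key under the bridge, drop the toe behind it, and with the pick alone drag it forward along the slot until it bears on the end of the stop's adjusting screw; hold it there with a steady pull of about 10 N (never more than 13 N) for two seconds, and do not knock hard against the fixture. Leave the key lying by the stop, stand the pick back in its rest as you found it, and leave everything else alone.

Things in the scene. Friction and masses are not known exactly. Their poses are not given: they have to be found in the camera images.
- fixture: Fixed painted slot fixture, 200 x 70 mm, on a 46 mm riser. Origin on the riser top; x along the slot towards the bridge; spans x -105 to +95 mm. Slot 14 mm wide at y = 0: floor z = 16 mm, rails to z = 36, open at the front (-x), end wall at x = +85. An aluminium bridge roofs it from x = +20 to the rear: underside z = 56, top 64, screw heads 69; posts leave 30 mm width above the rails.
- stop: Fixed dark steel stop block in the slot, 22 mm long, 13.5 wide, 9 high. Origin at the bottom centre of its face that looks to the bridge, on the slot floor; x as the fixture's (the block lies on its -x side), at fixture x -75 to -60 mm. A 7 mm adjusting screw, axis 5 mm above the floor, sticks out of that face by 2 to 20 mm, unmeasured and different each time: the key meets the screw's end.
- key: Loose plain steel bar 40 mm long (its x), 12 wide, 10 high, about 60 g; origin at the centre of its underside. It lies along the slot on its floor, its middle at fixture x +30 to +45 mm, mostly under the bridge. Its -x end meets the stop's screw; seated, its origin is 22 to 40 mm from the stop's.
- pick: Loose hooked pick, 120 g. Origin under the handle axis, level with the toe's lower end; z up. Wooden handle 18 (x) x 22 mm (y), z 52 to 98 mm; grip it from above near z = 72. Steel shank 10 x 6 mm below. Foot bar 6 mm wide, z 14 to 21, runs from x = -12 to +93 mm; at its far end a 6 x 6 mm toe points down to z = 0.
- pick_toe (a point): Centre of the lower end of the pick's toe (pick x = +90 mm, z = 0).
- rest: Fixed painted rest for the pick, 132 x 42 x 51 mm on a 46 mm riser; groove 7.6 mm wide, flared on top to about 22 mm. Origin on the riser top under the standing pick's handle; x along the groove towards the toe's end. The foot lies on the groove's floor at z = 20 mm, the toe hangs in a pit at x 77 to 104. The standing pick has the rest's yaw and its origin is 6 mm above the rest's.
- flange: Bystander: loose round flange, 70 mm across, 31 mm high; origin under its centre.
- glue_bottle: Bystander: loose glue bottle standing upright, 41 mm across, 131 mm high; origin under its middle.

How it is judged:
By the outcome, as a careful person would: the job done as asked, in the order asked, and still so for the second after the job is handed in, with the robot touching nothing.
It also fails if it takes over 67 s, if anything falls off the work surface, if the arm or the gripper's body presses on something with over 40 N, if the wrist force passes 120 N, or if a joint passes its speed limit or range.

## Working session

There is one attempt and no reset: what is moved stays moved. The work goes in short steps, Python scripts to look and compute and a tool call to move; the robot and the scene stay as the last step left them, time stands still between calls to the robot, and variables do not carry over. Pictures are saved under pics/ and viewed, at most 10 in all, crops included, and the job is handed in when it is done.

Besides the shell and the picture viewer there is one more tool, called after "Call:" by a JSON object that holds its "fn" and its "kwargs". send_rows: Moves the arm, as the interface text tells. Its arguments: {"type":"object","properties":{"steps":{"type":"array"},"fingers":{"type":"number"},"squeeze":{"type":"number"}},"required":["steps"]}

```bash
mkdir -p pics
cat > h.py <<'E'
from bench import sense, snapshot, order, finder
import numpy as np, cv2
def shot(n,save=None):
    s=snapshot(n)
    if save: cv2.imwrite('pics/'+save,s['img'][:,:,::-1])
    return s
def ray(s,px):
    K=np.array(s['K']);P=np.array(s['pose'])
    d=np.array([(px[0]-K[0,2])/K[0,0],-(px[1]-K[1,2])/K[1,1],-1.])
    return P[:3,3],P[:3,:3]@d
def atz(s,px,z):
    o,d=ray(s,px);return o+d*(z-o[2])/d[2]
def proj(s,p):
    K=np.array(s['K']);P=np.array(s['pose'])
    c=P[:3,:3].T@(np.array(p)-P[:3,3]);return K[0,2]+K[0,0]*c[0]/-c[2],K[1,2]-K[1,1]*c[1]/-c[2]
E
python3 - <<'E'
from h import *
for c in ('top','side'):
    s=shot(c,c+'1.png');print(c,{k:v for k,v in s.items() if k not in('img',)})
    for l in ('fixture','stop','key','pick','pick_toe','rest','flange','glue_bottle'):
        r=finder.pinpoint(l,c)[:1]
        for q in r:
            px=np.array(q['at'])*[640,400];z={'fixture':46,'stop':62,'key':62,'pick':52,'pick_toe':52,'rest':46}.get(l,0)
            print(l,px.round(1),round(q['confidence'],2),atz(s,px,z).round(1))
print(sense());
E
```

```text
top {'K': array([[457.30804786,   0.        , 315.13931034],
       [  0.        , 457.30804786, 200.01172893],
       [  0.        ,   0.        ,   1.        ]]), 'pose': array([[ 1.55894599e-03,  9.89161760e-01, -1.46821603e-01,
         4.31179822e+02],
       [-9.99881730e-01,  3.78827200e-03,  1.49055190e-02,
        -6.89649272e+01],
       [ 1.53001695e-02,  1.46781002e-01,  9.89050677e-01,
         9.21726524e+02],
       [ 0.00000000e+00,  0.00000000e+00,  0.00000000e+00,
         1.00000000e+00]])}
fixture [310.3 205.7] 0.69 [550.1 -72.8  46. ]
stop [305.1 242.8] 0.69 [477.7 -63.2  62. ]
key [311.9 193.4] 0.63 [571.5 -75.7  62. ]
pick [406.4 280.4] 0.84 [ 408.2 -253.9   52. ]
pick_toe [418.2 235.5] 0.64 [ 492.6 -278.8   52. ]
rest [401.4 282.4] 0.98 [ 404.3 -245.6   46. ]
flange [218.9 251.1] 0.92 [464.  109.4   0. ]
glue_bottle [311.8 139.1] 0.6 [695.9 -75.7   0. ]
side {'K': array([[370.99311065,   0.        , 319.27111319],
       [  0.        , 370.99311065, 201.83938448],
       [  0.        ,   0.        ,   1.        ]]), 'pose': array([[-8.56112102e-01,  4.56935127
[... 576 characters left out ...]
7.5   0. ]
{'time': 0.9, 'joint_pos': array([ 5.99652079e+01,  7.46894677e+00,  8.52668621e+01,  4.71243177e-04,
        8.72608272e+01, -4.89177898e+00]), 'qd': array([ 0.08055688, -0.00410372,  0.02189398, -0.07295379,  0.02632881,
       -0.05280651]), 'joint_efforts': array([-1.87576668e-03, -5.69306087e+01, -5.00879753e+01, -5.09451584e-04,
        5.47636337e-04,  1.75607914e-05]), 'tool_pos': array([254.9014601 , 543.18220649, 231.32437913]), 'tcp_rot': array([ 1.79996608e+02, -1.82140715e-04,  1.54856964e+02]), 'ft_force': array([ 0.31321886, -0.16466692, -0.11891871]), 'wrist_torque': array([-0.05328505,  0.00395528, -0.00381129]), 'grip_force': 0.0, 'finger_gap': 85.12726053709463}
```

Run:
```python
import cv2
a=cv2.imread('pics/top1.png')[110:310,250:450];b=cv2.imread('pics/side1.png')[110:310,230:450]
cv2.imwrite('pics/tc.png',cv2.resize(a,(800,800),interpolation=2)[100:700])
cv2.imwrite('pics/sc.png',cv2.resize(b,(770,700),interpolation=2)[:600])
```

```text
(no output)
```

View pics/tc.png

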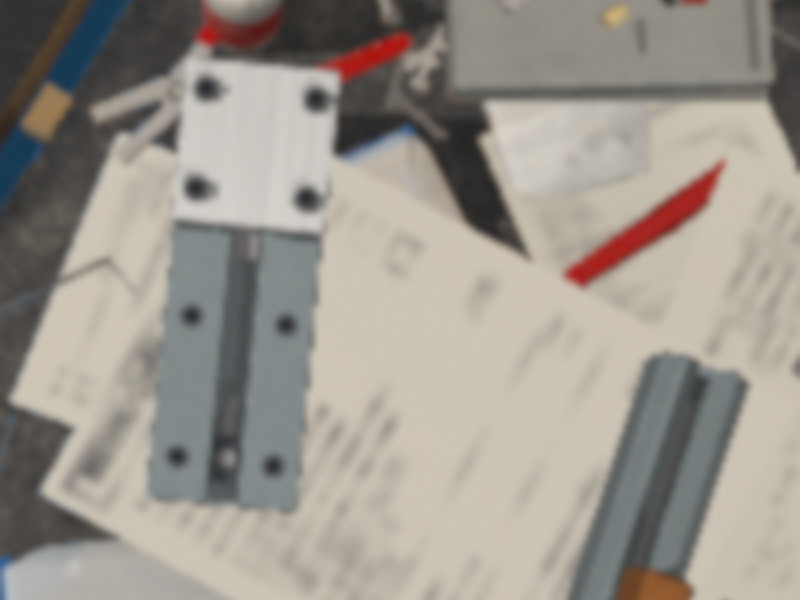

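View pics/sc.png

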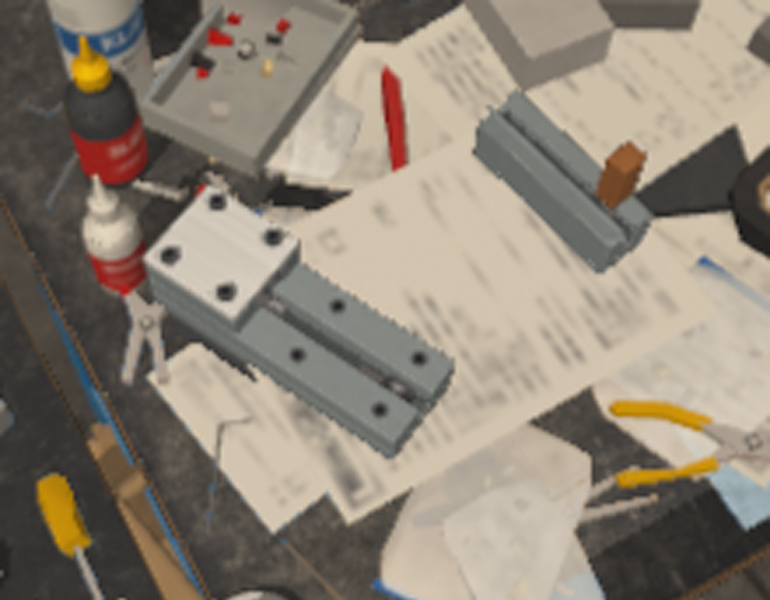

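Both views show the fixture's slot running nearly along +x with the bridge at the far end. In the top crop the slot goes from about (222,490) up to (247,235), and the stop shows near (228,455). The rest sits at the right with the wooden handle at its near end, at about (655,585). The handle is upright and reachable, and the glue bottle stands behind the bridge.

Call:
{"fn": "send_rows", "kwargs": {"steps": [[[1.5,-1.5,0],[0,0,-0.1]],[[3,-3.2,0],[0,0,-0.2]],[[4.4,-5,0],[0,0,-0.35]],[[5.4,-6.8,0],[0,0,-0.5]],[[6,-8.8,0],[0,0,-0.65]],[[6.4,-10.8,0],[0,0,-0.8]],[[6.6,-12.8,0],[0,0,-0.95]],[[6.6,-14.8,0],[0,0,-1.1]],[[6.6,-16.8,0],[0,0,-1.25]],[[6.4,-18.8,0],[0,0,-1.41]]]}}

```text
time: 2.15
tool_pos: [446.8, -22.2, 231.6]
tcp_rot: [179.9, -0.0, 73.8]
ft_force: [0.4, 0.1, 0.0]
finger_gap: 85.6
grip_force: 0.0
```

Call:
{"fn": "send_rows", "kwargs": {"steps": [[[-0.2,-1.9,0],[0,0,0]],[[-0.4,-3.8,0],[0,0,0]],[[-0.7,-5.7,0],[0,0,0]],[[-1,-7.2,0],[0,0,0]],[[-1.3,-7.7,0],[0,0,0]],[[-1.3,-7.7,0],[0,0,0]]]}}

```text
time: 2.9
tool_pos: [407.5, -251.6, 231.2]
tcp_rot: [-180.0, -0.0, 74.0]
ft_force: [-0.1, 0.5, -0.1]
finger_gap: 85.6
grip_force: 0.0
```

Run:
```python
from h import *
s=shot('wrist','w1.png');st=sense();print(st['time'],st['tool_pos'],st['tcp_rot'],st['joint_pos'].round(1),np.array(s['pose']).round(3),s['K'])
for l in ('pick','pick_toe','rest','fixture','stop','key'):
    for q in finder.pinpoint(l,'wrist')[:1]:
        px=np.array(q['at'])*[640,400];z=dict(fixture=46,rest=46).get(l,52)
        print(l,px.round(1),round(q['confidence'],2),atz(s,px,z).round(1))
```

```text
2.95 [ 407.91231034 -250.70494624  231.27728517] [-1.79997255e+02 -3.74418859e-02  7.40269877e+01] [-37.7 -11.6 103.9   0.   87.7 -21.8] [[ 9.61000e-01  2.63000e-01  8.00000e-02  4.27966e+02]
 [-2.75000e-01  9.20000e-01  2.79000e-01 -1.80299e+02]
 [ 0.00000e+00 -2.90000e-01  9.57000e-01  3.73358e+02]
 [ 0.00000e+00  0.00000e+00  0.00000e+00  1.00000e+00]] [[324.55915656   0.         317.41666918]
 [  0.         324.55915656 205.92279708]
 [  0.           0.           1.        ]]
pick [319.8 183.2] 0.93 [ 410.2 -251.6   52. ]
pick_toe [407.8 190.3] 0.57 [ 494.5 -283.4   52. ]
rest [319.3 182.3] 0.6 [ 409.6 -251.8   46. ]
key [317.9 181.9] 0.57 [ 408.7 -249.7   52. ]
```

View pics/w1.png

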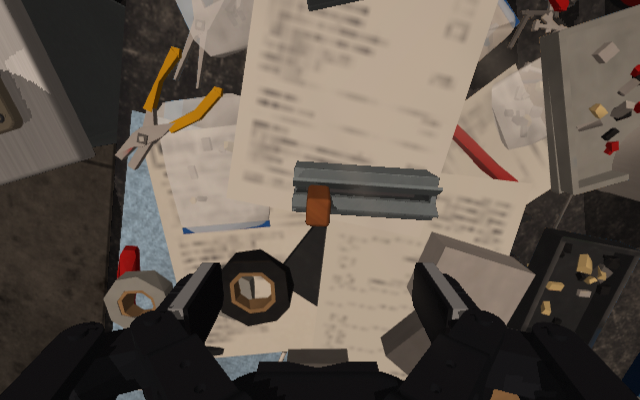

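The wrist view shows the rest at columns 293–440, rows 162–218, turned about 5° from the image's x axis. The handle top is near (318,200). I'll measure the yaw from the edges.

Run:
```python
from h import *
def lines(cam,box,z,minlen):
    s=shot(cam);g=cv2.cvtColor(s['img'],cv2.COLOR_RGB2GRAY)
    x0,y0,x1,y1=box;L=cv2.createLineSegmentDetector().detect(g[y0:y1,x0:x1])[0][:,0]
    for l in L:
        p=l[:2]+[x0,y0];q=l[2:]+[x0,y0]
        if np.hypot(*(p-q))<minlen: continue
        A,B=atz(s,p,z),atz(s,q,z);v=B-A;v=v if v[0]>0 else -v
        print(cam,p.round(1),q.round(1),'ang',np.degrees(np.arctan2(v[1],v[0])).round(2),A[:2].round(1),B[:2].round(1))
    return s
lines('wrist',(280,150,450,230),97,25)
lines('top',(280,120,345,265),82,22)
s=shot('wrist')
for l in('pick','rest'):
    for q in finder.trace(l,'wrist')[:1]:
        c=max(cv2.findContours(q['mask'].astype('uint8'),0,2)[0],key=cv2.contourArea)
        print(l,cv2.approxPolyDP(c,1.5,True)[:,0].tolist())
```

```text
wrist [429.5 222. ] [334.3 215.4] ang -19.97 [ 499.4 -301.9] [ 418.2 -272.4]
wrist [349.3 165.7] [388.2 168.2] ang -19.53 [ 442.1 -232.5] [ 473.8 -243.7]
wrist [389.3 168.4] [423.3 170.5] ang -19.25 [ 474.7 -244.1] [ 502.5 -253.8]
wrist [305.1 160.5] [330.9 162.8] ang -20.99 [ 406.9 -217.9] [ 427.6 -225.8]
wrist [294.3 181.5] [410.7 189.9] ang -19.99 [ 392.7 -232.9] [ 488.7 -267.8]
wrist [411.9 190.5] [440.6 191. ] ang -16.72 [ 489.6 -268.7] [ 513.8 -275.9]
wrist [428.3 203.4] [330.5 196.4] ang -19.97 [ 501.4 -284.3] [ 419.5 -254.5]
wrist [338.  210.8] [433.1 217.4] ang -19.91 [ 422.5 -269.2] [ 503.3 -298.4]
wrist [430.6 177.8] [295.7 168.2] ang -19.87 [ 507.5 -261.9] [ 397.2 -222.1]
wrist [338.1 158.1] [313.1 152. ] ang -29.48 [ 434.6 -223.6] [ 415.5 -212.8]
wrist [434.4 188. ] [393.2 185.1] ang -19.87 [ 509.  -271.8] [ 474.8 -259.5]
top [336.8 150.9] [301.9 149.5] ang 87.96 [ 649.8 -122.3] [652.1 -56.5]
top [295.  151.8] [294.3 174.4] ang -1.22 [647.5 -43.5] [604.2 -42.6]
top [293.1 188.9] [330.4 192.5] ang 84.68 [576.6 -40.5] [ 570.2 -110.1]
top [300.6 258.2] [307.1 193.2] ang -5.44 [448.5 -55.3] [568.7 -66.7]
top [331.  190.5] [328.2 213.4] ang -6.87 [ 573.8 -111.1] [ 530.8 -105.9]
top [314.7 195.5] [308.9 258.1] ang -5.11 [564.2 -80.8] [448.8 -70.5]
top [326.5 230.7] [324.6 261.9] ang -3.49 [ 498.9 -102.5] [442.  -99.1]
pick [[305, 224], [321, 227], [327, 225], [330, 204], [329, 192], [411, 198], [413, 196], [330, 190], [322, 186], [312, 186], [306, 189]]
rest [[292, 176], [294, 188], [291, 200], [292, 211], [304, 211], [307, 196], [305, 189], [308, 186], [322, 185], [329, 189], [401, 193], [414, 196], [412, 198], [398, 198], [368, 194], [329, 193], [330, 214], [430, 221], [437, 216], [434, 202], [436, 196], [441, 192], [441, 188], [437, 186], [439, 179], [425, 170], [296, 161]]
```

Run:
```python
from h import *
from scipy.optimize import minimize
s=shot('wrist');qs={l:finder.trace(l,'wrist')[0]['mask'] for l in('pick','rest')}
def box(x0,x1,y0,y1,z0,z1): return np.array([[x,y,z] for x in(x0,x1) for y in(y0,y1) for z in(z0,z1)],float)
def rend(boxes,x,y,a,up=4):
    m=np.zeros((400*up,640*up),'uint8');c,d=np.cos(a),np.sin(a)
    for b in boxes:
        w=np.c_[x+c*b[:,0]-d*b[:,1],y+d*b[:,0]+c*b[:,1],b[:,2]]
        p=np.array([proj(s,q) for q in w])
        cv2.fillConvexPoly(m,cv2.convexHull(np.round((p+.5)*up).astype(np.int32)),1)
    return m
def fit(boxes,mask,x0,yaw):
    M=cv2.resize(mask.astype('uint8'),None,fx=4,fy=4,interpolation=0)
    f=lambda v:-(lambda r:(r&M).sum()/(r|M).sum())(rend(boxes,v[0],v[1],yaw))
    r=minimize(f,x0,method='Nelder-Mead',options=dict(initial_simplex=[x0,[x0[0]+6,x0[1]],[x0[0],x0[1]+6]],xatol=.1));return r.x.round(1),round(r.fun,3)
yaw=np.radians(-20)
m=qs['pick'].copy();m[:,332:]=0
print('handle',fit([box(-9,9,-11,11,104,150)],m,[408,-252],yaw))
print('rest',fit([box(-66,66,-21,21,46,97)],qs['rest']|qs['pick']&(np.arange(640)>330),[455,-265],yaw))
```

```text
handle (array([ 408.3, -249.3]), np.float64(-0.874))
rest (array([ 448.3, -263.6]), np.float64(-0.816))
```

Call:
{"fn": "send_rows", "kwargs": {"steps": [[[0,0.03,-0.8],[0,0,-0.035]],[[0,0.03,-1.7],[0,0,-0.07]],[[0,0.03,-2.6],[0,0,-0.07]],[[0,0.03,-3.3],[0,0,-0.07]],[[0,0.03,-3.8],[0,0,-0.07]],[[0,0.03,-4.1],[0,0,-0.07]],[[0,0.03,-4.2],[0,0,-0.07]],[[0,0.03,-4.2],[0,0,-0.07]]]}}

```text
time: 4.65
tool_pos: [408.2, -250.5, 105.7]
tcp_rot: [180.0, 0.0, 70.1]
ft_force: [0.2, -0.1, 0.3]
finger_gap: 85.0
grip_force: 0.0
```

Run:
```python
from h import *
s=shot('wrist','w2.png');st=sense();print(st['time'],st['tool_pos'],st['tcp_rot'])
```

```text
4.7 [ 408.35706018 -250.6050476   105.98204724] [1.79941770e+02 1.68799754e-02 7.00593277e+01]
```

View pics/w2.png

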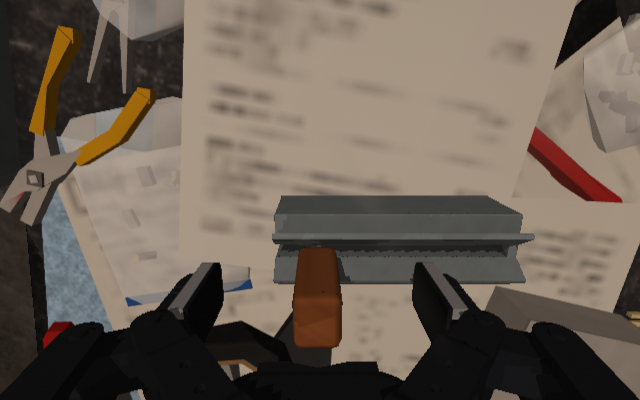

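The handle stands between the open pads, with its top face at about columns 293–341, rows 293–346. The rest runs parallel to the image rows, so the yaw is right.

Run:
```python
from h import *
s=shot('wrist')
for p in [(295,295),(341,293),(296,345),(341,346)]: print(p,atz(s,p,150).round(1))
A=[atz(s,p,150) for p in [(295,295),(341,293),(296,345),(341,346)]];m=np.mean(A,0);print(m)
st=sense();d=m-st['tool_pos'];a=np.radians(-20);print(d@[np.cos(a),np.sin(a),0],d@[-np.sin(a),np.cos(a),0])
```

```text
(295, 295) [ 405.4 -236.4  150. ]
(341, 293) [ 420.5 -241.   150. ]
(296, 345) [ 398.3 -255.8  150. ]
(341, 346) [ 413.5 -261.8  150. ]
[ 409.42877704 -248.7744606   150.        ]
0.3203577416374585 2.107113808252028
```

Call:
{"fn": "send_rows", "kwargs": {"steps": [[[0.02,0.05,0],[0,0,0]],[[0.02,0.05,0],[0,0,0]],[[0.02,0.05,0],[0,0,0]],[[0.02,0.05,0],[0,0,0]],[[0.02,0.05,0],[0,0,0]],[[0.02,0.05,0],[0,0,0]],[[0.02,0.05,0],[0,0,0]],[[0.02,0.05,0],[0,0,0]]], "fingers": 1, "squeeze": 90}}

```text
time: 5.75
tool_pos: [408.7, -249.0, 105.5]
tcp_rot: [180.0, 0.0, 70.1]
ft_force: [-0.2, -0.4, 3.9]
finger_gap: 17.0
grip_force: 87.9
```

Call:
{"fn": "send_rows", "kwargs": {"steps": [[[0,0,0.2],[0,0,0]],[[0,0,0.6],[0,0,0]],[[0,0,1.2],[0,0,0]],[[0,0,1.8],[0,0,0]],[[0,0,2.3],[0,0,0]],[[0.1,0.8,2.4],[0,0,0.05]],[[0.4,2.3,2.4],[0,0,0.1]],[[0.8,4,2.4],[0,0,0.18]],[[1.2,5.6,2.3],[0,0,0.25]],[[1.35,6.2,2.2],[0,0,0.258]]]}}

```text
time: 7.0
tool_pos: [449.6, -60.4, 172.2]
tcp_rot: [179.9, -0.0, 85.0]
ft_force: [0.4, -0.4, -1.2]
finger_gap: 16.8
grip_force: 87.7
```

Call:
{"fn": "send_rows", "kwargs": {"steps": [[[0,0,-0.2],[0,0,0]],[[0,0,-0.2],[0,0,0]],[[0,0,-0.2],[0,0,0]]]}}

```text
time: 7.38
tool_pos: [448.9, -63.7, 165.5]
tcp_rot: [-180.0, 0.0, 84.8]
ft_force: [-0.3, 0.1, -0.5]
finger_gap: 16.8
grip_force: 87.7
```

Run:
```python
from h import *
st=sense();print(st['time'],st['tool_pos'],st['tcp_rot'],st['ft_force'])
t=shot('top')
for l in('key','stop','pick_toe'):
    for q in finder.pinpoint(l,'top')[:1]:
        px=np.array(q['at'])*[640,400];print('top',l,q['confidence'],px,atz(t,px,62 if l!='pick_toe' else sense()['tool_pos'][2]-53.5))
s=shot('wrist','w3.png')
for l in('key','stop','pick_toe','fixture'):
    for q in finder.pinpoint(l,'wrist')[:1]:
        px=np.array(q['at'])*[640,400];print('w',l,q['confidence'],px,atz(s,px,{'fixture':46}.get(l,62) if l!='pick_toe' else sense()['tool_pos'][2]-53.5))
np.savez('w3.npz',K=s['K'],pose=s['pose']);np.savez('t3.npz',K=t['K'],pose=t['pose'])
a=t['img'][120:270,260:380,::-1];b=s['img'][:,:,::-1]
o=np.zeros((520,760,3),'uint8');o[:400,:640]=b
cv2.imwrite('pics/w3.png',b);cv2.imwrite('pics/t3.png',cv2.resize(a,(480,600),interpolation=2))
```

```text
7.375 [448.92489539 -63.67995805 165.45568107] [-1.79996008e+02  1.10994120e-02  8.47642447e+01] [-0.26919981  0.13093041 -0.47706675]
top key 0.44 [313.024 193.4  ] [571.51971655 -77.87205353  62.        ]
w key 0.84 [489.408 209.4  ] [585.01989871 -78.95058254  62.        ]
w stop 0.67 [357.632 205.28 ] [481.01915927 -66.15129869  62.        ]
w pick_toe 0.65 [458.688 233.2  ] [540.02469169 -75.31502465 111.84600458]
w fixture 0.59 [437.888 204.8  ] [549.9701221  -76.78612273  46.        ]
```

View pics/w3.png

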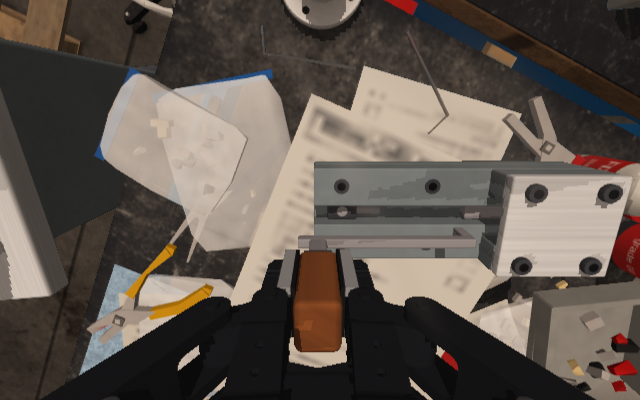

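View pics/t3.png

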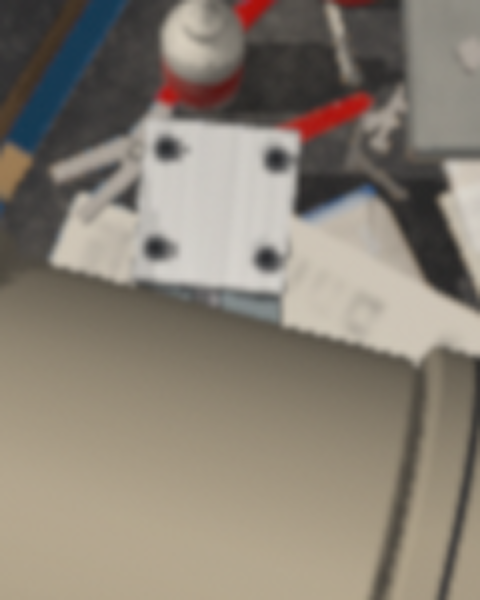

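The wrist view shows the slot at rows ~205–221 and the grey key end from about column 463 running to the bridge edge at ~490. The dark stop is at columns ~330–390 and the pick's foot is parallel to the slot at rows 236–247. The arm blocks the top view. I'll zoom in on the wrist picture.

Run:
```python
from h import *
im=cv2.imread('pics/w3.png');s=np.load('w3.npz')
cv2.imwrite('pics/w3c.png',cv2.resize(im[155:265,305:505],(800,440),interpolation=cv2.INTER_NEAREST))
g=cv2.cvtColor(im,cv2.COLOR_BGR2GRAY)
L=cv2.createLineSegmentDetector().detect(g[155:265,300:530])[0][:,0]
for l in L:
    p=l[:2]+[300,155];q=l[2:]+[300,155]
    if np.hypot(*(p-q))<14: continue
    r=[];
    for z in(82,133):
        A,B=atz(s,p,z),atz(s,q,z);v=B-A;v=v if v[0]>0 else -v
        f=lambda P:[round((P-[548.8,-72.1,0])@w,1) for w in([.9958,-.0915,0],[.0915,.9958,0])]
        r+=[z,round(np.degrees(np.arctan2(v[1],v[0])),1),f(A),f(B)]
    print(p.round(),q.round(),*r)
```

```text
[513. 258.] [528. 253.] 82 16.4 [np.float64(49.9), np.float64(-36.4)] [np.float64(60.5), np.float64(-32.2)] 133 16.4 [np.float64(16.0), np.float64(-11.5)] [np.float64(24.2), np.float64(-8.2)]
[313. 203.] [313. 162.] 82 85.0 [np.float64(-102.8), np.float64(7.3)] [np.float64(-102.9), np.float64(37.3)] 133 85.0 [np.float64(-102.2), np.float64(22.3)] [np.float64(-102.3), np.float64(45.6)]
[313. 233.] [314. 203.] 82 84.3 [np.float64(-102.8), np.float64(-16.0)] [np.float64(-102.6), np.float64(7.3)] 133 84.3 [np.float64(-102.2), np.float64(4.3)] [np.float64(-102.0), np.float64(22.3)]
[476. 258.] [363. 258.] 82 -5.1 [np.float64(21.1), np.float64(-36.1)] [np.float64(-64.9), np.float64(-36.2)] 133 -5.1 [np.float64(-6.3), np.float64(-11.2)] [np.float64(-72.8), np.float64(-11.3)]
[434. 161.] [458. 161.] 82 -5.5 [np.float64(-18.4), np.float64(38.2)] [np.float64(-1.8), np.float64(38.2)] 133 -5.5 [np.float64(-36.9), np.float64(46.3)] [np.float64(-24.0), np.float64(46.2)]
[462. 160.] [499. 160.] 82 -5.3 [np.float64(0.7), np.float64(39.1)] [np.float64(26.8), np.float64(39.1)] 133 -5.3 [np.float64(-22
[... 4731 characters left out ...]
2.1)] [np.float64(-6.4), np.float64(10.3)] 133 -0.4 [np.float64(-11.7), np.float64(26.0)] [np.float64(-27.6), np.float64(24.7)]
[411. 198.] [388. 199.] 82 -1.8 [np.float64(-32.6), np.float64(11.5)] [np.float64(-48.8), np.float64(10.5)] 133 -1.8 [np.float64(-47.9), np.float64(25.6)] [np.float64(-60.4), np.float64(24.8)]
[486. 183.] [471. 184.] 82 -1.7 [np.float64(19.8), np.float64(22.5)] [np.float64(9.2), np.float64(21.8)] 133 -1.7 [np.float64(-7.3), np.float64(34.1)] [np.float64(-15.5), np.float64(33.6)]
[384. 197.] [369. 198.] 82 0.8 [np.float64(-51.6), np.float64(12.1)] [np.float64(-62.4), np.float64(11.0)] 133 0.8 [np.float64(-62.6), np.float64(26.0)] [np.float64(-70.9), np.float64(25.2)]
```

View pics/w3c.png

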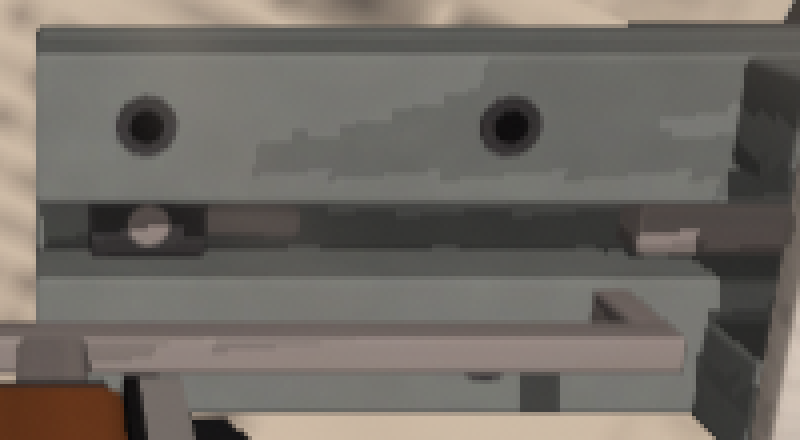

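The zoom shows the screw's end at about crop column 298 and the key's near end at about 625–640. The foot is parallel to the slot and centred on it to within a millimetre. Next I lower the toe into the slot mouth and advance over the key.

Call:
{"fn": "send_rows", "kwargs": {"steps": [[[0,0.01,-0.4],[0,0,0]],[[0,0.01,-0.8],[0,0,0]],[[0,0.01,-1.05],[0,0,0]],[[0,0.01,-1.18],[0,0,0]],[[0,0.01,-1.18],[0,0,0]],[[0,0.01,-1.18],[0,0,0]]]}}

```text
time: 8.57
tool_pos: [449.3, -62.6, 130.3]
tcp_rot: [180.0, 0.0, 84.8]
ft_force: [0.3, -0.3, -0.7]
finger_gap: 17.0
grip_force: 87.7
```

Call:
{"fn": "send_rows", "kwargs": {"steps": [[[0.2,-0.02,0],[0,0,0]],[[0.5,-0.046,0],[0,0,0]],[[0.8,-0.074,0],[0,0,0]],[[1.1,-0.101,0],[0,0,0]],[[1.4,-0.129,0],[0,0,0]],[[1.7,-0.156,0],[0,0,0]],[[2,-0.184,0],[0,0,0]],[[2.3,-0.21,0],[0,0,0]],[[2.59,-0.237,0],[0,0,0]],[[2.59,-0.237,0],[0,0,0]]]}}

```text
time: 9.82
tool_pos: [527.3, -69.7, 129.9]
tcp_rot: [180.0, 0.0, 84.9]
ft_force: [0.4, -0.7, -1.1]
finger_gap: 17.0
grip_force: 87.9
```

Call:
{"fn": "send_rows", "kwargs": {"steps": [[[0,0,-0.05],[0,0,0]],[[0,0,-0.1],[0,0,0]],[[0,0,-0.15],[0,0,0]],[[0,0,-0.2],[0,0,0]],[[0,0,-0.24],[0,0,0]],[[0,0,-0.24],[0,0,0]]]}}

```text
time: 10.58
tool_pos: [526.6, -69.6, 122.6]
tcp_rot: [-180.0, -0.0, 84.8]
ft_force: [0.3, 0.5, -0.1]
finger_gap: 17.0
grip_force: 87.9
```

Call:
{"fn": "send_rows", "kwargs": {"steps": [[[0,0,-0.04],[0,0,0]],[[0,0,-0.08],[0,0,0]],[[0,0,-0.12],[0,0,0]],[[0,0,-0.16],[0,0,0]],[[0,0,-0.18],[0,0,0]],[[0,0,-0.18],[0,0,0]]]}}

```text
time: 11.32
tool_pos: [526.7, -69.6, 117.2]
tcp_rot: [-180.0, -0.0, 84.8]
ft_force: [1.0, 0.6, -1.6]
finger_gap: 17.1
grip_force: 87.9
```

Call:
{"fn": "send_rows", "kwargs": {"steps": [[[-0.15,0.014,0],[0,0,0]],[[-0.3,0.028,0],[0,0,0]],[[-0.42,0.039,0],[0,0,0]],[[-0.54,0.05,0],[0,0,0]],[[-0.72,0.066,0],[0,0,0]],[[-0.92,0.085,0],[0,0,0]],[[-1.12,0.103,0],[0,0,0]],[[-1.32,0.121,0],[0,0,0]],[[-1.52,0.14,0],[0,0,0]],[[-1.7,0.156,0],[0,0,0]]]}}

```text
time: 12.58
tool_pos: [475.4, -64.9, 117.3]
tcp_rot: [180.0, -0.0, 84.8]
ft_force: [1.1, -0.2, -1.7]
finger_gap: 16.8
grip_force: 87.8
```

Run:
```python
from h import *
s=shot('wrist','w4.png');st=sense();print(st['time'],st['tool_pos'],st['tcp_rot'],st['ft_force'])
np.savez('w4.npz',K=s['K'],pose=s['pose'])
cv2.imwrite('pics/w4c.png',cv2.resize(s['img'][150:300,280:520,::-1],(800,500),interpolation=cv2.INTER_NEAREST))
```

```text
12.625 [474.7842877  -64.80175178 117.14390637] [-1.79957377e+02 -1.62434267e-03  8.48461676e+01] [ 0.47475485  0.32837374 -1.25163941]
```

View pics/w4c.png

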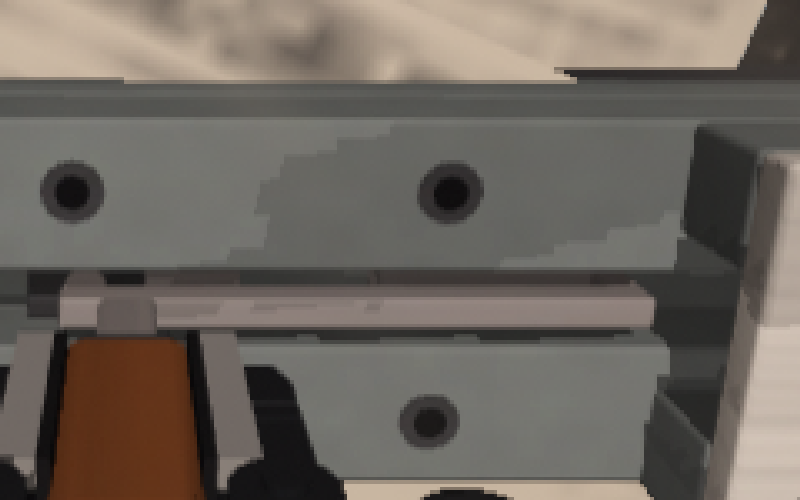

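The foot is in the slot. The key's near end is at about crop column 375 and the toe end is at about 620–655, so the key is moving with the toe. I'll keep dragging and slow down near the screw.

Call:
{"fn": "send_rows", "kwargs": {"steps": [[[-0.13,0.012,0],[0,0,0]],[[-0.26,0.024,0],[0,0,0]],[[-0.38,0.035,0],[0,0,0]],[[-0.48,0.044,0],[0,0,0]],[[-0.54,0.05,0],[0,0,0]],[[-0.58,0.053,0],[0,0,0]]]}}

```text
time: 13.38
tool_pos: [458.2, -63.3, 117.3]
tcp_rot: [-180.0, -0.0, 84.8]
ft_force: [0.4, 0.2, -1.0]
finger_gap: 16.6
grip_force: 87.9
```

Call:
{"fn": "send_rows", "kwargs": {"steps": [[[-0.03,0.003,0],[0,0,0]],[[-0.06,0.006,0],[0,0,0]],[[-0.09,0.008,0],[0,0,0]],[[-0.12,0.011,0],[0,0,0]]]}}

```text
time: 13.88
tool_pos: [454.7, -63.0, 117.3]
tcp_rot: [-180.0, 0.0, 84.8]
ft_force: [-0.1, -0.1, -1.2]
finger_gap: 17.1
grip_force: 87.9
```

Call:
{"fn": "send_rows", "kwargs": {"steps": [[[-0.025,0.002,0],[0,0,0]],[[-0.05,0.005,0],[0,0,0]],[[-0.075,0.007,0],[0,0,0]]]}}

```text
time: 14.25
tool_pos: [452.4, -62.8, 117.3]
tcp_rot: [-180.0, -0.0, 84.8]
ft_force: [0.6, 0.6, -1.4]
finger_gap: 17.0
grip_force: 87.9
```

Call:
{"fn": "send_rows", "kwargs": {"steps": [[[-0.02,0.002,0],[0,0,0]],[[-0.04,0.004,0],[0,0,0]]]}}

```text
time: 14.5
tool_pos: [451.3, -62.7, 117.3]
tcp_rot: [180.0, -0.0, 84.8]
ft_force: [0.3, 0.1, -1.4]
finger_gap: 16.9
grip_force: 87.9
```

Call:
{"fn": "send_rows", "kwargs": {"steps": [[[-0.02,0.002,0],[0,0,0]],[[-0.04,0.004,0],[0,0,0]]]}}

```text
time: 14.75
tool_pos: [450.1, -62.6, 117.3]
tcp_rot: [180.0, -0.0, 84.8]
ft_force: [0.1, -0.6, -1.7]
finger_gap: 16.9
grip_force: 87.9
```

Call:
{"fn": "send_rows", "kwargs": {"steps": [[[-0.02,0.002,0],[0,0,0]],[[-0.04,0.004,0],[0,0,0]]]}}

```text
time: 15.0
tool_pos: [449.5, -62.6, 117.7]
tcp_rot: [179.9, 0.0, 84.8]
ft_force: [4.2, -0.6, -0.8]
finger_gap: 16.7
grip_force: 87.8
```

Call:
{"fn": "send_rows", "kwargs": {"steps": [[[-0.02,0.002,0],[0,0,0]],[[-0.04,0.004,0],[0,0,0]]]}}

```text
time: 15.25
tool_pos: [449.2, -62.6, 118.1]
tcp_rot: [179.8, 0.0, 84.8]
ft_force: [8.2, -1.0, -1.1]
finger_gap: 17.1
grip_force: 87.9
```

Call:
{"fn": "send_rows", "kwargs": {"steps": [[[-0.02,0.002,0],[0,0,0]],[[-0.04,0.004,0],[0,0,0]]]}}

```text
time: 15.5
tool_pos: [448.8, -62.6, 118.6]
tcp_rot: [179.7, 0.0, 84.8]
ft_force: [9.9, -1.2, -1.4]
finger_gap: 16.5
grip_force: 88.0
```

The key bears on the screw, with about 10 N of pull. Now I hold.

Call:
{"fn": "send_rows", "kwargs": {"steps": [[[0,0,0],[0,0,0]],[[0,0,0],[0,0,0]]]}}

```text
time: 15.75
tool_pos: [448.9, -62.6, 118.7]
tcp_rot: [179.7, 0.0, 84.8]
ft_force: [9.0, -0.4, -2.0]
finger_gap: 17.2
grip_force: 88.0
```

Call:
{"fn": "send_rows", "kwargs": {"steps": [[[0,0,0],[0,0,0]],[[0,0,0],[0,0,0]],[[0,0,0],[0,0,0]],[[0,0,0],[0,0,0]]]}}

```text
time: 16.25
tool_pos: [448.8, -62.6, 118.7]
tcp_rot: [179.7, 0.0, 84.8]
ft_force: [8.1, -0.5, -0.2]
finger_gap: 17.1
grip_force: 88.0
```

Call:
{"fn": "send_rows", "kwargs": {"steps": [[[-0.015,0.001,0],[0,0,0]],[[-0.015,0.001,0],[0,0,0]],[[-0.015,0.001,0],[0,0,0]]]}}

```text
time: 16.62
tool_pos: [448.7, -62.6, 118.9]
tcp_rot: [179.6, 0.0, 84.8]
ft_force: [10.8, -1.6, -1.0]
finger_gap: 16.8
grip_force: 88.0
```

Call:
{"fn": "send_rows", "kwargs": {"steps": [[[0,0,0],[0,0,0]],[[0,0,0],[0,0,0]],[[0,0,0],[0,0,0]]]}}

```text
time: 17.0
tool_pos: [448.7, -62.6, 118.9]
tcp_rot: [179.6, 0.0, 84.8]
ft_force: [9.0, -0.9, -1.7]
finger_gap: 16.8
grip_force: 88.0
```

Call:
{"fn": "send_rows", "kwargs": {"steps": [[[0,0,0],[0,0,0]],[[0,0,0],[0,0,0]],[[0,0,0],[0,0,0]]]}}

```text
time: 17.38
tool_pos: [448.7, -62.6, 118.9]
tcp_rot: [179.6, 0.0, 84.8]
ft_force: [10.5, -1.5, -1.2]
finger_gap: 17.1
grip_force: 88.0
```

Call:
{"fn": "send_rows", "kwargs": {"steps": [[[0,0,0],[0,0,0]],[[0,0,0],[0,0,0]],[[0,0,0],[0,0,0]],[[0,0,0],[0,0,0]],[[0,0,0],[0,0,0]],[[0,0,0],[0,0,0]],[[0,0,0],[0,0,0]],[[0,0,0],[0,0,0]]]}}

```text
time: 18.38
tool_pos: [448.7, -62.6, 118.9]
tcp_rot: [179.6, 0.0, 84.8]
ft_force: [10.1, -0.3, -1.1]
finger_gap: 16.8
grip_force: 88.0
```

Call:
{"fn": "send_rows", "kwargs": {"steps": [[[0,0,0],[0,0,0]],[[0,0,0],[0,0,0]],[[0,0,0],[0,0,0]],[[0,0,0],[0,0,0]],[[0,0,0],[0,0,0]],[[0,0,0],[0,0,0]],[[0,0,0],[0,0,0]],[[0,0,0],[0,0,0]]]}}

```text
time: 19.38
tool_pos: [448.8, -62.6, 118.9]
tcp_rot: [179.6, 0.0, 84.8]
ft_force: [10.2, -1.3, -1.1]
finger_gap: 17.3
grip_force: 88.0
```

Call:
{"fn": "send_rows", "kwargs": {"steps": [[[0.06,-0.006,0],[0,0,0]],[[0.14,-0.013,0],[0,0,0]],[[0.26,-0.024,0],[0,0,0]],[[0.3,-0.028,0],[0,0,0]],[[0.3,-0.028,0.2],[0,0,0]],[[0.3,-0.028,0.6],[0,0,0]],[[0.3,-0.028,1.2],[0,0,0]],[[0.3,-0.028,1.8],[0,0,0]],[[0.3,-0.028,1.9],[0,0,0]],[[0.3,-0.028,1.9],[0,0,0]]]}}

```text
time: 20.62
tool_pos: [455.3, -63.1, 174.7]
tcp_rot: [180.0, 0.0, 84.8]
ft_force: [0.1, -0.6, -1.4]
finger_gap: 17.0
grip_force: 88.5
```

Run:
```python
from h import *
s=shot('wrist','w5.png');st=sense();print(st['time'],st['tool_pos'],st['tcp_rot'],st['ft_force'])
cv2.imwrite('pics/w5c.png',cv2.resize(s['img'][150:300,280:520,::-1],(800,500),interpolation=cv2.INTER_NEAREST))
# shift to go back over the rest
d=np.array([408.7,-249.0,105.5])-st['tool_pos'];print(d/30,np.radians(70.1-st['tcp_rot'][2]))
g=cv2.cvtColor(s['img'],cv2.COLOR_RGB2GRAY)
L=cv2.createLineSegmentDetector().detect(g[225:265,300:530])[0][:,0];o=np.array([300,225])
tp=st['tool_pos'];a=np.radians(st['tcp_rot'][2]-90.1);u=np.array([np.cos(a),np.sin(a),0]);n=np.array([-np.sin(a),np.cos(a),0])
for l in L:
    p,q=l[:2]+o,l[2:]+o
    if np.hypot(*(p-q))<25: continue
    A,B=[atz(s,r,tp[2]-32.5)-tp for r in(p,q)]
    print(p.round(1),q.round(1),[(round(v@u,1),round(v@n,1)) for v in(A,B)])
```

```text
20.675 [454.85587706 -62.95860632 173.98329674] [-1.79978107e+02 -3.62516638e-03  8.48457688e+01] [-0.20217562  0.33111115 -1.2315056 ]
[-1.53852924 -6.20137979 -2.28277656] -0.25736221576339113
[461.9 253.9] [354.4 253.9] [(np.float64(86.1), np.float64(-8.6)), (np.float64(22.5), np.float64(-8.7))]
[485.6 225.2] [479.2 263.9] [(np.float64(97.4), np.float64(9.5)), (np.float64(97.3), np.float64(-15.1))]
[335.6 247.1] [413.1 245.9] [(np.float64(11.4), np.float64(-4.4)), (np.float64(56.8), np.float64(-3.5))]
[438.1 246.1] [473.2 247.5] [(np.float64(71.5), np.float64(-3.6)), (np.float64(92.2), np.float64(-4.4))]
[444.4 238.5] [350.6 238.6] [(np.float64(74.6), np.float64(1.3)), (np.float64(20.0), np.float64(1.0))]
[421.9 234.9] [450.6 235. ] [(np.float64(61.3), np.float64(3.4)), (np.float64(78.0), np.float64(3.4))]
[348.1 234.9] [406.9 234.9] [(np.float64(18.5), np.float64(3.4)), (np.float64(52.6), np.float64(3.4))]
```

View pics/w5c.png

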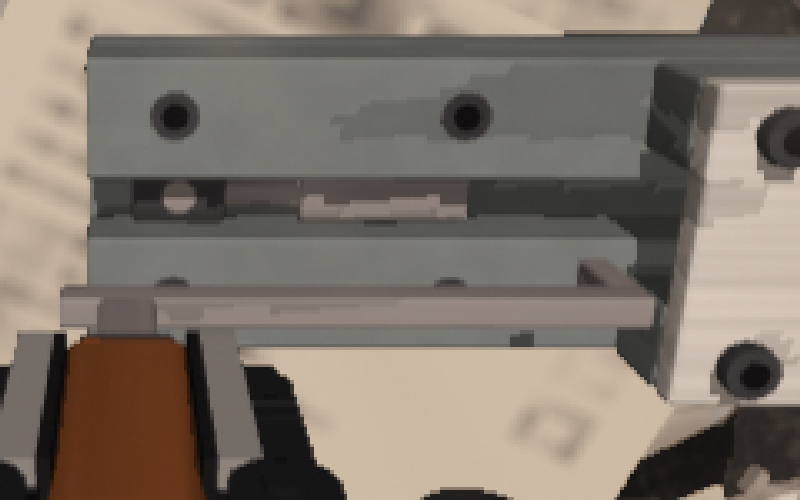

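The key lies against the screw's end: the screw is at crop columns 225–300 and the key at 300–467. The pick sits in the grip as before. I'll return it to the rest by the exact reverse of the commanded shift.

Call:
{"fn": "send_rows", "kwargs": {"steps": [[[-0.15,-0.6,0.2],[0,0,-0.03]],[[-0.5,-2,0.2],[0,0,-0.09]],[[-0.9,-3.6,0.2],[0,0,-0.16]],[[-1.3,-5.2,0.2],[0,0,-0.23]],[[-1.5,-6,0.2],[0,0,-0.258]],[[-1.55,-6.193,0],[0,0,-0.258]],[[-1.55,-6.193,-0.3],[0,0,-0.258]],[[-1.55,-6.193,-0.3],[0,0,-0.258]],[[-1.55,-6.193,-0.3],[0,0,-0.258]]]}}

```text
time: 21.8
tool_pos: [408.8, -247.9, 165.1]
tcp_rot: [-180.0, -0.0, 70.1]
ft_force: [0.4, 0.7, -1.4]
finger_gap: 16.8
grip_force: 88.4
```

Call:
{"fn": "send_rows", "kwargs": {"steps": [[[0,0,-0.2],[0,0,0]],[[0,0,-0.4],[0,0,0]],[[0,0,-0.6],[0,0,0]],[[0,0,-0.8],[0,0,0]],[[0,0,-1],[0,0,0]],[[0,0,-1.2],[0,0,0]],[[0,0,-1.2],[0,0,0]]]}}

```text
time: 22.68
tool_pos: [408.2, -248.6, 128.6]
tcp_rot: [-179.9, -0.0, 70.1]
ft_force: [-0.9, -0.3, -1.3]
finger_gap: 17.1
grip_force: 88.4
```

Call:
{"fn": "send_rows", "kwargs": {"steps": [[[0,0,-0.2],[0,0,0]],[[0,0,-0.4],[0,0,0]],[[0,0,-0.55],[0,0,0]],[[0,0,-0.65],[0,0,0]],[[0,0,-0.73],[0,0,0]],[[0,0,-0.78],[0,0,0]],[[0,0,-0.78],[0,0,0]]]}}

```text
time: 23.55
tool_pos: [408.5, -248.8, 105.9]
tcp_rot: [-180.0, -0.0, 70.1]
ft_force: [0.4, -0.4, -1.6]
finger_gap: 17.1
grip_force: 88.4
```

Call:
{"fn": "send_rows", "kwargs": {"steps": [[[0,0,-0.02],[0,0,0]],[[0,0,-0.03],[0,0,0]],[[0,0,-0.03],[0,0,0]]]}}

```text
time: 23.92
tool_pos: [408.7, -248.9, 105.5]
tcp_rot: [180.0, 0.0, 70.1]
ft_force: [-2.2, 2.4, 6.5]
finger_gap: 16.8
grip_force: 89.1
```

Call:
{"fn": "send_rows", "kwargs": {"steps": [[[0,0,0.01],[0,0,0]],[[0,0,0.01],[0,0,0]],[[0,0,0.01],[0,0,0]]], "squeeze": 20}}

```text
time: 24.3
tool_pos: [408.7, -248.9, 105.5]
tcp_rot: [180.0, 0.0, 70.1]
ft_force: [-2.2, 0.6, 4.5]
finger_gap: 16.6
grip_force: 89.0
```

Call:
{"fn": "send_rows", "kwargs": {"steps": [[[0,0,0],[0,0,0]],[[0,0,0],[0,0,0]],[[0,0,0],[0,0,0]],[[0,0,0],[0,0,0]],[[0,0,0],[0,0,0]],[[0,0,0],[0,0,0]],[[0,0,0.3],[0,0,0]],[[0,0,1],[0,0,0]],[[0,0,2],[0,0,0]],[[0,0,3],[0,0,0]]], "fingers": 0}}

```text
time: 25.55
tool_pos: [408.6, -248.8, 196.9]
tcp_rot: [180.0, 0.0, 70.1]
ft_force: [-0.3, -0.9, -0.6]
finger_gap: 85.6
grip_force: 0.0
```

Call:
{"fn": "send_rows", "kwargs": {"steps": [[[0,0,1],[0,0,0]],[[0,0,1.2],[0,0,0]],[[0,0,1.2],[0,0,0]]]}}

```text
time: 25.92
tool_pos: [408.7, -248.9, 231.5]
tcp_rot: [180.0, 0.0, 70.1]
ft_force: [0.2, 0.7, 0.6]
finger_gap: 85.5
grip_force: 0.0
```

Run:
```python
from h import *
s=shot('wrist');st=sense();print(st['time'],st['tool_pos'],st['finger_gap'],st['ft_force'])
t=shot('top')
a=cv2.resize(t['img'][130:330,270:440,::-1],(425,500),interpolation=2);b=cv2.resize(s['img'][100:300,240:390,::-1],(375,500))
cv2.imwrite('pics/f.png',np.hstack([a,b]))
```

```text
25.975 [ 408.24770654 -248.5914058   230.48894964] 85.47602116800411 [-0.78324191  0.27011287 -0.36970454]
```

View pics/f.png

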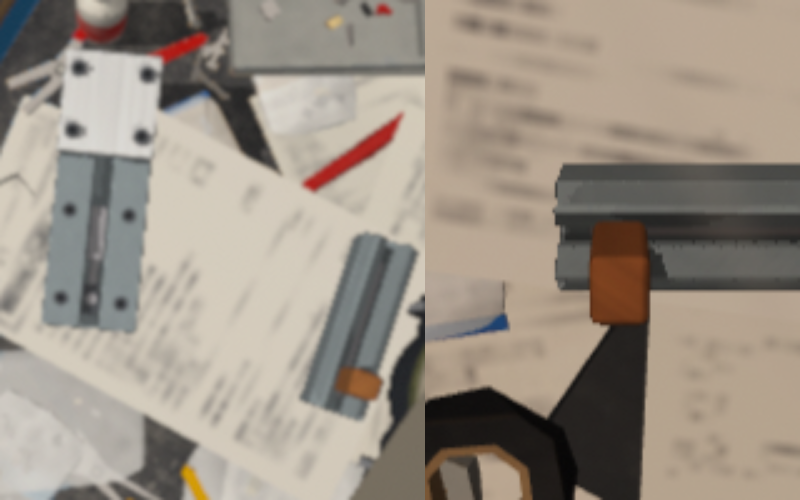

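The pick stands upright in its rest, with the handle at crop (357,383). The key lies by the stop at crop (98,235–262), and the robot is clear of everything.

```bash
python3 -c "
from bench import order;print(order.hand_in())"
```

```text
the job is handed in; nothing more can be done
None
```

The job is handed in: I dragged the key onto the stop's screw with the pick, held it there at about 10 N for over two seconds (readings never above 10.8 N), left it by the stop, and stood the pick back in its rest, finishing at about 26 s of the 67 s allowed.

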